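# Brace the battery tester and hold it at full load

## Robot

A 6-joint arm with a two-finger parallel gripper is mounted at the origin on the work surface. World frame = base frame: x ahead of the robot, y to its left, z up, the work surface at z = 0. Lengths are in mm, angles in degrees, forces in N, time in s.
With the tool pointing down it reaches from about 150 to 775 mm from the base axis. Payload 6.1 kg.
Tool frame: the origin (TCP) lies on the centre line of the jaws, within the pads' length; the fingertips stand 22 mm ahead of it and the grasp point (between the pads) lies 3 mm ahead of it; x points along the fingers, y is the direction in which the jaws open and shut, and the axes are right-handed (so a half turn about x gives the same grasp; the last joint's range is limited). The gripper opens to 85 mm and grips with 20 to 120 N. Pads are 22 mm wide; open, the fingers measure 114 mm over their backs; the gripper's body (76 mm by 85 mm) begins 54 mm behind the grasp point. The pads swing forward as they close: fully open they stand 13 mm farther back than shut.
Start: joints at [-67.895, 7.208, -2.269, 80.523, 0, 90], TCP at [197.55, -486.397, 253.295] pointing down, gripper open.
Joint ranges: [-155.77, 155.77], [-54.66, 111.73], [-72.52, 77.12], [-102.08, 115.82], [-83.92, 84.16], [-180, 180]. Speed limits (degrees/s): [136.94, 136.94, 172.46, 180, 180, 180].

## Interface

Orientations are given as [roll, pitch, yaw] about the fixed x, y, z axes, in that order (R = Rz(yaw) Ry(pitch) Rx(roll)).
In Python, from cell import robot gives the robot as it stands.
- The arm moves only by the shell command python3 -m creep 'ROWS' [OPENING] [FORCE]. ROWS is text: rows parted by semicolons, each of 4 numbers parted by spaces: the shift along the world's x, y, z in cm, then the turn about the world's z in degrees. In form: tx ty tz spin; .... A call has 1 to 10 rows; each row is the pose to reach, as a shift and turn from the pose measured when the call began; what a row does not reach only later rows make up. A row lasts 1/8 s, in which the tool goes at most 62.5 mm and 10.7 degrees, less where a joint would pass 70% of its speed; a pose out of reach is approached as far as the arm can. A call with a gripper value outside its range is refused whole. OPENING is the opening in per cent of the stroke, from 0 (shut) to 100 (fully open), set as the call begins (- or left out, the last holds). The fingers move at their own pace and stop on an object; FORCE is the grip in N (left out, the last holds). Time passes only in rows, so rows that repeat a pose let the fingers close. It gives the time, the measured TCP pose, the force and the opening at its end, in the units of the state.
- robot.get_obs(): the state, without advancing time (a new reading comes with each control period).
- robot.grab_frame(name): name is "side" or "top"; returns the picture (384x512x3 uint8, red, green, blue); there is no depth.
- robot.camera_info(name): a dict with "fov_y" (degrees; the focal length in pixels is half the picture's height over the tangent of half this angle, whatever the lens; pixels are square), "cx", "cy" (the principal point, pixels), "k1" (the pictures are not rectified: a ray, as slopes to the right and down, at radius r is drawn at 1 + k1 r^2 times it, then the intrinsics apply), "cam_to_world" (4x4, takes a point from camera to world coordinates). Camera axes: x right, y down, z forward; pixel columns grow to the right and rows downward; lengths in mm; the calibration is good to about 2 mm. A picture is of the moment at which its call begins. camera_info takes no time and is no camera call.
- robot.finish_job(): hands the job in, once; it reports no verdict.
Trained networks look in the newest picture that a camera, given by its name, has taken for a name from the list of things; names that differ only in an ending like _2 or _b are one class to them, and where a whole thing is asked for, a point or a joint stands for the part that bears it (a point fixed in the world has none). Each returns a list of dicts, best first, with "p" (0 to 1); they miss things now and then, are a little off and sometimes report something else, mostly with a low value. They report only what shows in the picture. A call takes as long as a camera call.
- robot.find_in(camera, name): "xy" ([column, row] in pixels, amid what is visible of it).
- robot.silhouettes(camera, name): "region" (384x512 bool, what is visible of it) and "xy" ([column, row] in pixels, amid what is visible of it).
- robot.tip_of(camera, name): "xy" ([column, row] in pixels: a listed point, or the origin of a listed thing).
The state is a dict: "time": time; "joint_positions": joint angles; "dq": joint speeds; "joint_torque": joint torques, N m; "eef_pos": TCP position; "tcp_rot": TCP orientation; "force": force on the tool from outside, world axes, zero at the start; "wrist_torque": the same for the moment, N m; "finger_gap": finger opening in mm.
Only numpy, scipy, OpenCV 4.12 (cv2) and the standard library are available. Lean on these libraries where they do the work, as an engineer would, in place of code of your own. Each camera call takes 0.05 s, during which the arm holds its last target. There are 200 camera calls.

## Task

A drill battery sits in the load tester on the garage bench. First swing the tester's folded stabiliser leg out until it clicks home at the end of its swing and stays there; only then press the spring-return lever on the tester's front down past its first two clicks to the third (full load), and finish with the gripper's fingers still holding it down there, because it springs up when let go. Leave the other things on the bench where they are.

Things in the scene. Friction and masses are not known exactly. Their poses are not given: they have to be found in the camera images.
- tester: Battery load tester: grey steel case 160 (x) x 200 (y) x 90 mm high, immovable. Origin: centre of its underside; z up; its front looks along its own -x, 80 mm from the origin. Battery pack and dock rise to 164 mm over the rear right of the top (x -22 to 72, y -87 to -3 mm). The press lever sticks out of the middle of the front, the stabiliser leg is on its left (+y) side.
- lever (a joint): Downward travel of the press lever (m): 0 up at rest, clicks (sprung detents) at 0.012, 0.024, 0.036, end stop at 0.040; at the third click above 0.033. The return spring pushes up with 4 N at 0, 9 N at 0.036; the clicks make this ripple by about 2 N. No click holds it: let go, it springs back to 0.
- lever_top (a point): Point on the flat top of the lever's tab, where to press; moves with it. The tab is a black plate 50 mm wide (tester y), 12 mm thick, standing out 52 mm from the front face (tester -x); the point is on its centre line, 30 mm from the face. Top 86 mm above the bench at rest, 50 mm at the third click; free space below.
- leg (a joint): Angle of the stabiliser leg (rad) about its vertical hinge, counter-clockwise from above: 0 folded back along the case's left side (points along tester +x), 1.9 end stop (points left, slightly forward). Starts at 0.05 to 0.5. Friction 0.03 N m keeps it where left; from 1.35 to 1.62 a detent resists (3 to 4 N at the knob), past about 1.7 the leg snaps on by itself to 1.9: seated (above 1.8).
- leg_hinge (a point): Fixed point on the axis of the leg's vertical hinge pin, 20 mm above the bench; at tester x -65 mm, y +145 mm, 45 mm out from the case's left side.
- leg_knob (a point): Centre of the top of the leg's knob, 78 mm above the bench, 110 mm from the hinge axis; moves with the leg. The knob is an upright round steel post, diameter 16 mm, 58 mm tall, on the end of the flat leg bar (22 mm wide, top 20 mm above the bench). It can be pinched from above, or pushed.
- tape: tape measure, grey rounded block 62 x 34 x 62 mm high; loose, not part of the job, to be left alone (shifted less than 30 mm). Origin: middle of its underside.
- screwdriver: screwdriver lying on the bench; loose, not part of the job, to be left alone (shifted less than 30 mm). Origin: its underside, near the middle; it lies along its own x.
- mug: white mug, 80 mm across, 90 mm high; loose, not part of the job, to be left alone (shifted less than 30 mm). Origin: middle of its underside.
- jar: closed screw jar, 64 mm across, 85 mm high; loose, not part of the job, to be left alone (shifted less than 30 mm). Origin: middle of its underside.
- wrench: steel wrench lying on the bench; loose, not part of the job, to be left alone (shifted less than 30 mm). Origin: its underside, near the middle; it lies along its own x.
- can: closed upright can, 66 mm across, 150 mm high; loose, not part of the job, to be left alone (shifted less than 30 mm). Origin: middle of its underside.
- sander: hand sanding block 110 x 65 x 44 mm high; loose, not part of the job, to be left alone (shifted less than 30 mm). Origin: middle of its underside.

How it is judged:
By the outcome, as a careful person would: the job done as asked, in the order asked, and still so for the second after the job is handed in, while the arm keeps its last pose, push and grip.
It also fails if it takes over 54 s, if anything falls off the work surface, if the arm or the gripper's body presses on something with over 40 N, if the wrist force passes 120 N, or if a joint passes its speed limit or range.

## Working session

There is one attempt and no reset: what is moved stays moved. The work goes in short steps, Python scripts to look and compute and a shell command to move; the robot and the scene stay as the last step left them, time stands still between calls to the robot, and variables do not carry over. Pictures are saved under pics/ and viewed, about 8 in all and at most 12, crops included, and the job is handed in when it is done.

```bash
ls; mkdir -p pics
cat > h.py <<'E'
import numpy as np, cv2
from cell import robot
def cam(n):
    c=robot.camera_info(n); f=192/np.tan(np.radians(c["fov_y"])/2); return c,f,np.array(c["cam_to_world"])
def px2z(n,xy,z):
    "pixel -> world point on plane z (mm)"
    c,f,T=cam(n); d=np.array([(xy[0]-c["cx"])/f,(xy[1]-c["cy"])/f]); s=d.copy()
    for _ in range(20): s=d/(1+c["k1"]*(s@s))
    r=T[:3,:3]@np.array([s[0],s[1],1]); o=T[:3,3]; return o+r*(z-o[2])/r[2]
def w2px(n,p):
    c,f,T=cam(n); q=T[:3,:3].T@(np.array(p,float)-T[:3,3]); s=q[:2]/q[2]; s=s*(1+c["k1"]*(s@s)); return s*f+[c["cx"],c["cy"]]
def save(n,fn,s=1.5):
    im=robot.grab_frame(n); cv2.imwrite("pics/"+fn,cv2.resize(im[:,:,::-1],None,fx=s,fy=s)); return im
E
python3 - <<'E'
from h import *
a=save("top","t1.png",1.0); b=save("side","s1.png",1.0)
cv2.imwrite("pics/both.png",cv2.resize(np.vstack([a,b])[:,:,::-1],None,fx=.78,fy=.78))
for n in("top","side"):
    print(n,cam(n)[2][:3,3].round())
    for t,z in(("lever_top",86),("leg_knob",78),("leg_hinge",20),("tester",0),("tape",0),("mug",0),("jar",0),("can",0),("sander",0),("wrench",0),("screwdriver",0)):
        for r in robot.tip_of(n,t)[:2]: print(t,round(r["p"],2),np.round(r["xy"]),px2z(n,r["xy"],z).round(1))
print(robot.get_obs())
E
```

```text
pics
top [ 401.   22. 1328.]
lever_top 0.78 [294. 207.] [520.7 -66.   86. ]
leg_knob 0.79 [239. 144.] [699.1  88.7  78. ]
leg_knob 0.69 [340. 255.] [ 391.9 -190.2   78. ]
leg_hinge 0.89 [247. 183.] [597.8  65.9  20. ]
tester 0.85 [302. 173.] [631.1 -94.2   0. ]
tape 0.63 [254. 217.] [498.1  46.4   0. ]
mug 0.63 [364. 190.] [ 581.  -278.2    0. ]
jar 0.8 [405. 219.] [ 495.4 -396.2    0. ]
can 0.74 [197. 118.] [797.4 220.2   0. ]
sander 0.8 [106. 269.] [343.9 479.2   0. ]
sander 0.5 [408. 222.] [ 486.6 -404.4    0. ]
wrench 0.75 [306. 133.] [ 753.5 -107.1    0. ]
screwdriver 0.8 [339. 253.] [ 394.8 -201.2    0. ]
screwdriver 0.66 [252. 219.] [494.2  52.2   0. ]
side [499. 803. 911.]
lever_top 0.56 [251. 162.] [521.7 -68.2  86. ]
leg_hinge 0.65 [225. 207.] [598.6  80.3  20. ]
tester 0.76 [219. 177.] [636.8 -73.8   0. ]
tape 0.6 [249. 164.] [ 531.1 -146.6    0. ]
tape 0.52 [259. 206.] [489.2  53.8   0. ]
mug 0.61 [240. 142.] [ 575.7 -272.5    0. ]
jar 0.57 [258. 124.] [ 507.1 -396.6   -0. ]
jar 0.27 [307. 332.] [349.6 471.    0. ]
can 0.7 [161. 246.] [785.  231.9   0. ]
can 0.33 [259. 123.] [ 504.3 -401.7    0. ]
sander 0.69 [306. 331.] [352.4 469.3   0. ]
wrench 0.61 [190. 168.] [ 751.1 -112.     0. ]
screwdriver 0.74 [283. 156.] [ 403.8 -199.     0. ]
{'time': 1.2, 'joint_positions': array([-6.78941059e+01,  7.20813002e+00, -2.26909340e+00,  8.05237061e+01,
       -6.30068240e-04,  8.99992347e+01]), 'dq': array([ 0.0318731 , -0.01585166, -0.12779665, -0.0082227 , -0.02793388,
        0.02522584]), 'joint_torque': array([ 5.86697424e-04, -4.35718882e+01,  3.53095937e+01,  1.28630771e-03,
       -2.15855835e-04, -7.07071734e-06]), 'eef_pos': array([ 197.55814488, -486.3914895 ,  253.29014217]), 'tcp_rot': array([-55.86979539,  89.99887706, 146.236864  ]), 'force': array([-0.01874059,  0.5314477 , -0.41881379]), 'wrist_torque': array([-0.00302607,  0.00557661, -0.01808824]), 'finger_gap': 85.32083231347033}
```

View pics/both.png

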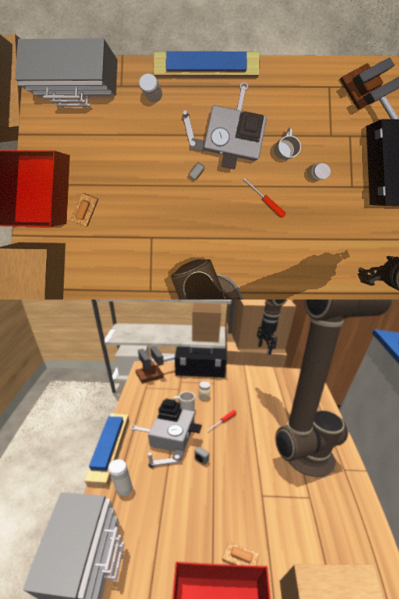

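The top view (in the half-size stack) shows the tester at about (235,132), its lever at (229,160), the leg running up-left to a knob at (186,113), and the tape at (196,171). I'll fit the tester pose to all the detections and overlay it.

```bash
cat >> h.py <<'E'
from scipy.optimize import least_squares
def model(v,lev=0):
    x,y,a,l=v; R=lambda p:[x+np.cos(a)*p[0]-np.sin(a)*p[1],y+np.sin(a)*p[0]+np.cos(a)*p[1],p[2]]
    return dict(lever_top=R((-110,0,86-lev)),leg_hinge=R((-65,145,20)),leg_knob=R((-65+110*np.cos(l),145+110*np.sin(l),78)),tester=R((0,0,0)),
      box=[R((sx*80,sy*100,90)) for sx,sy in((-1,-1),(-1,1),(1,1),(1,-1))])
E
python3 - <<'E'
from h import *
a=robot.grab_frame("top"); b=robot.grab_frame("side"); im=dict(top=a,side=b); obs=[]
for n in im:
    for t in("lever_top","leg_knob","leg_hinge","tester"):
        r=robot.tip_of(n,t)
        if r: obs.append((n,t,r[0]["xy"],r[0]["p"]))
def res(v):
    m=model(v); return np.concatenate([(w2px(n,m[t])-xy)*p for n,t,xy,p in obs])
s=least_squares(res,[630,-88,-.2,.37],loss="soft_l1",x_scale=[10,10,.1,.1]); m=model(s.x)
print(s.x, np.degrees(s.x[2]),m)
for n,t,xy,p in obs: print(n,t,round(p,2),np.round(xy,1),w2px(n,m[t]).round(1))
out=[]
for n,(c,r) in(("top",(200,100)),("side",(150,110))):
    i=cv2.resize(im[n][r:r+140,c:c+140],None,fx=4,fy=4,interpolation=2)[:,:,::-1].copy()
    P=lambda p:tuple(int(k) for k in (w2px(n,p)-[c,r]+.5)*4)
    for t in("lever_top","leg_hinge","leg_knob"): cv2.drawMarker(i,P(m[t]),(0,255,0),0,12)
    cv2.polylines(i,[np.array([P(p) for p in m["box"]])],True,(255,0,255),1)
    out.append(i)
cv2.imwrite("pics/fit1.png",cv2.resize(np.hstack(out),None,fx=.71,fy=.71,interpolation=3))
o=robot.get_obs();from scipy.spatial.transform import Rotation as Ro
print(Ro.from_euler("xyz",o["tcp_rot"],degrees=True).as_matrix().round(2))
E
```

```text
[ 6.27679627e+02 -8.15236551e+01 -2.03033893e-01  3.25882115e-01] -11.632985144996944 {'lever_top': [np.float64(519.9391007466436), np.float64(-59.3430539037122), 86], 'leg_hinge': [np.float64(593.2528356103543), np.float64(73.60466619833961), 20], 'leg_knob': [np.float64(702.423836261506), np.float64(87.08400656892964), 78], 'tester': [np.float64(627.6796266990555), np.float64(-81.52365505646841), 0], 'box': [[np.float64(529.1586976857047), np.float64(-163.33824144756568), 90], [np.float64(569.4870634179888), np.float64(32.55362392045605), 90], [np.float64(726.2005557124062), np.float64(0.29093133462883713), 90], [np.float64(685.8721899801221), np.float64(-195.6009340333929), 90]]}
top lever_top 0.91 [291.4 206.9] [291.8 207.5]
top leg_knob 0.57 [241.1 145.9] [239.6 143.1]
top leg_hinge 0.96 [244.3 184.9] [244.7 184.3]
top tester 0.61 [301.4 175.8] [297.3 174.1]
side lever_top 0.54 [250.5 163.4] [251.7 163.9]
side leg_knob 0.81 [191.7 195.9] [191.9 195.1]
side leg_hinge 0.69 [224.8 203.7] [227.2 205.2]
side tester 0.61 [221.8 177.4] [221.9 175.4]
[[ 0.    0.38 -0.93]
 [ 0.   -0.93 -0.38]
 [-1.   -0.   -0.  ]]
```

View pics/fit1.png

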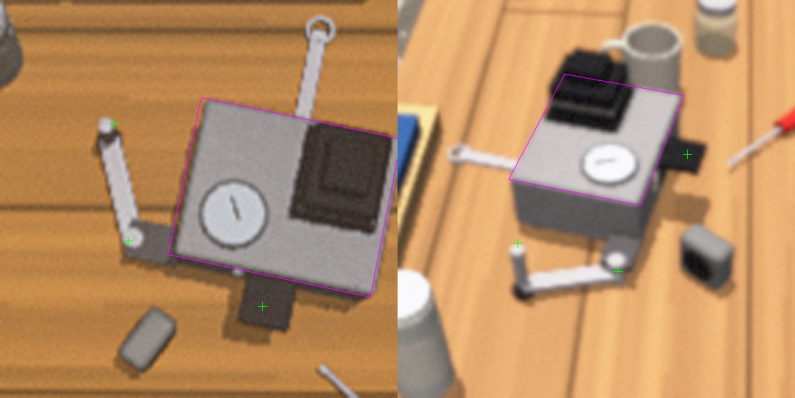

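The fit matches to about 2 px. With small corrections read from the crop, the knob is near (703,93), the hinge near (596,70) and lever_top near (521,-63). I'll go above the knob at the current height.

```bash
python3 -m creep '50.5 57.9 0 -8;50.5 57.9 0 -8;50.5 57.9 0 -8;50.5 57.9 0 -8;50.5 57.9 0 -8;50.5 57.9 0 -8;50.5 57.9 0 -8;50.5 57.9 0 -8;50.5 57.9 0 -8;50.5 57.9 0 -8' 60 20; python3 -c "
from h import *
print(robot.get_obs()['joint_positions'])"
```

```text
time: 2.95
eef_pos: [609.6, -13.6, 253.4]
tcp_rot: [142.4, 90.0, -23.5]
force: [0.6, 0.1, 0.7]
finger_gap: 51.4
[-1.26869236e+00  1.65939377e+01  9.37134576e+00  8.27479077e+01
 -1.20290623e-02  1.64612575e+02]
```

```bash
python3 -m creep '9.3 10.7 0 0;9.3 10.7 0 0;9.3 10.7 0 0;9.3 10.7 -10 0;9.3 10.7 -10 0;9.3 10.7 -10 0;9.3 10.7 -10 0'
python3 - <<'E'
from h import *
a=robot.grab_frame("top"); b=robot.grab_frame("side"); im=dict(top=a,side=b)
o=robot.get_obs(); e=o["eef_pos"]; print(e,o["joint_positions"][5])
for n in im:
    for r in robot.tip_of(n,"leg_knob")[:2]: print(n,r["p"],r["xy"],px2z(n,r["xy"],78))
out=[]
for n,(c,r) in(("top",(180,70)),("side",(130,110))):
    i=cv2.resize(im[n][r:r+140,c:c+140],None,fx=4,fy=4,interpolation=2)[:,:,::-1].copy()
    P=lambda p:tuple(int(k) for k in (w2px(n,p)-[c,r]+.5)*4)
    cv2.drawMarker(i,P([e[0],e[1],78]),(0,255,0),0,14); cv2.drawMarker(i,P(e-[0,0,22]),(255,255,0),0,14)
    out.append(i)
cv2.imwrite("pics/near1.png",cv2.resize(np.hstack(out),None,fx=.71,fy=.71,interpolation=3))
E
```

```text
time: 3.82
eef_pos: [703.2, 93.4, 155.4]
tcp_rot: [166.9, 89.8, 1.0]
force: [-0.8, -0.4, 0.2]
finger_gap: 51.2
[703.78426555  93.48763914 156.36593765] 173.46384885783667
side 0.76 [191.5, 196.4] [702.89413032  92.7733766   78.        ]
side 0.58 [307.0, 329.5] [361.17556868 494.5044148   78.        ]
```

View pics/near1.png

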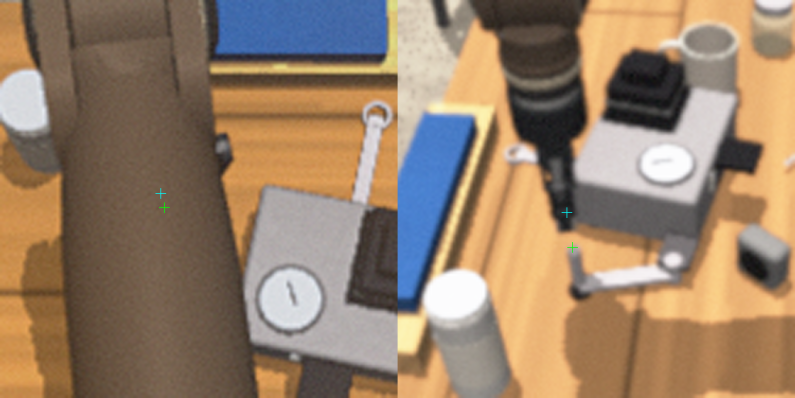

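In the side view the fingers hang right above the knob: knob top at crop (575,252), predicted (573,247). I'll descend, then pinch.

```bash
python3 -m creep '0 0 -4 0;0 0 -6 0;0 0 -8 0;0 0 -9 0;0 0 -9 0'; python3 -m creep '0 0 0 0;0 0 0 0;0 0 0 0;0 0 0 0;0 0 0 0;0 0 0 0' 0 20
```

```text
time: 4.65
eef_pos: [703.5, 93.4, 65.9]
tcp_rot: [168.9, 89.8, 3.0]
force: [0.5, 0.3, 0.3]
finger_gap: 51.3
time: 5.4
eef_pos: [704.2, 93.5, 67.1]
tcp_rot: [171.3, 89.7, 5.4]
force: [0.5, 0.3, 6.3]
finger_gap: 15.1
```

Gap is 15.1 mm, so the Ø16 post is held. I'll swing it along the arc about the hinge, checking the force partway.

```bash
python3 -m creep '-0.42 1.46 0 8;-1.04 2.86 0 16;-1.86 4.16 0 24;-2.84 5.34 0 32;-3.98 6.36 0 40;-3.98 6.36 0 40'
```

```text
time: 6.15
eef_pos: [663.8, 158.6, 67.2]
tcp_rot: [-178.8, 89.6, 55.4]
force: [1.2, 3.5, 0.8]
finger_gap: 15.1
```

```bash
python3 -m creep '-1.28 0.8 0 8;-2.66 1.4 0 16;-4.12 1.9 0 24;-5.63 2.1 0 32;-7.16 2.2 0 40;-8.2 2.1 0 45;-8.2 2.1 0 45;-8.2 2.1 0 45'
```

```text
time: 7.15
eef_pos: [581.0, 182.4, 67.2]
tcp_rot: [-176.6, 89.2, 102.6]
force: [-2.8, 12.9, 1.2]
finger_gap: 15.3
```

```bash
python3 -m creep '-0.5 0 0 0;-0.5 0 0 0;-0.5 0 0 0;-0.5 0 0 0'; python3 -m creep '0 0 0 0;0 0 0 0;0 0 0 0;0 0 0 0' 60; python3 -m creep '0 0 3 0;0 0 7 0;0 0 13 0;0 0 18 0;0 0 18 0'
```

```text
time: 7.65
eef_pos: [577.9, 182.4, 67.2]
tcp_rot: [170.5, 89.2, 89.7]
force: [5.6, 2.7, -4.3]
finger_gap: 15.1
time: 8.15
eef_pos: [577.7, 182.3, 67.3]
tcp_rot: [171.4, 89.2, 90.5]
force: [-0.1, 0.5, 0.1]
finger_gap: 51.2
time: 8.78
eef_pos: [579.4, 182.8, 252.3]
tcp_rot: [144.4, 89.0, 63.6]
force: [0.8, -0.9, -0.3]
finger_gap: 51.2
```

The end stop was felt (+5.6 N against the push), so the leg is released. Next I move above the lever, shut the gripper, and check both the leg and the aim.

```bash
python3 -m creep '-6 -24.6 0 -18;-6 -24.6 0 -18;-6 -24.6 0 -18;-6 -24.6 0 -18;-6 -24.6 0 -18;-6 -24.6 -9 -18;-6 -24.6 -9 -18;-6 -24.6 -9 -18' 0
python3 - <<'E'
from h import *
a=robot.grab_frame("top"); b=robot.grab_frame("side"); im=dict(top=a,side=b)
o=robot.get_obs(); e=o["eef_pos"]; print(e,o["joint_positions"][5])
for n in im:
  for t,z in(("leg_knob",78),("leg_hinge",20),("lever_top",86),("tape",0)):
    for r in robot.tip_of(n,t)[:1]: print(n,t,r["p"],r["xy"],px2z(n,r["xy"],z))
out=[]
for n,(c,r) in(("top",(190,100)),("side",(150,110))):
    i=cv2.resize(im[n][r:r+140,c:c+140],None,fx=4,fy=4,interpolation=2)[:,:,::-1].copy()
    P=lambda p:tuple(int(k) for k in (w2px(n,p)-[c,r]+.5)*4)
    cv2.drawMarker(i,P([e[0],e[1],86]),(0,255,0),0,14); cv2.drawMarker(i,P(e-[0,0,22]),(255,255,0),0,14)
    out.append(i)
cv2.imwrite("pics/near2.png",cv2.resize(np.hstack(out),None,fx=.71,fy=.71,interpolation=3))
E
```

```text
time: 9.78
eef_pos: [517.6, -62.3, 159.3]
tcp_rot: [162.9, 89.1, 64.1]
force: [-1.0, -0.6, 0.4]
finger_gap: -0.2
[519.65620447 -62.64288208 162.79612428] 91.55196345584464
top leg_knob 0.85 [209.5, 183.8] [585.68445488 169.96068374  78.        ]
top leg_hinge 0.93 [245.1, 185.3] [590.40426782  72.49986378  20.        ]
top tape 0.57 [248.9, 219.2] [492.69628572  61.05174469   0.        ]
side leg_knob 0.56 [228.6, 220.5] [577.52803214 179.50985459  78.        ]
side leg_hinge 0.59 [224.6, 203.0] [602.77809003  64.74658888  20.        ]
side lever_top 0.67 [250.5, 164.8] [523.81017087 -54.73289319  86.        ]
side tape 0.57 [257.3, 208.0] [493.57372166  62.76203569   0.        ]
```

View pics/near2.png

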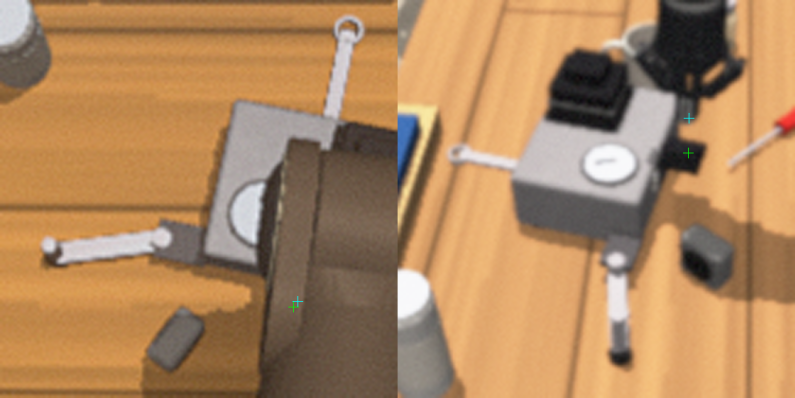

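The leg points left and slightly forward at its end stop (hinge at crop (162,238), knob at (50,247)). The fingertips at (688,112) hang over the tab at (688,153). The gripper's knuckles flare toward the case, so I'll turn the jaws 90° to lie along the front before pressing.

```bash
python3 -m creep '-0.2 0 0 10;-0.2 0 0 20;-0.2 0 0 30;-0.2 0 0 40;-0.2 0 0 50;-0.2 0 0 60;-0.2 0 0 70;-0.2 0 0 80;-0.2 0 0 90;-0.2 0 0 90'; python3 -m creep '-0.1 0 -2 0;-0.1 0 -4 0;-0.1 0 -4.6 0;-0.1 0 -4.6 0'
```

```text
time: 11.52
eef_pos: [517.8, -63.2, 163.0]
tcp_rot: [141.3, 89.0, 132.4]
force: [0.2, 0.9, 0.3]
finger_gap: -0.1
time: 12.02
eef_pos: [516.7, -63.2, 117.0]
tcp_rot: [142.3, 88.9, 133.3]
force: [-0.5, 0.2, 0.9]
finger_gap: 0.0
```

```bash
python3 -m creep '0 0 -0.5 0;0 0 -0.8 0;0 0 -1.2 0;0 0 -1.2 0'; python3 -m creep '0 0 -0.8 0;0 0 -1.6 0;0 0 -2.4 0;0 0 -2.4 0;0 0 -2.4 0'
```

```text
time: 12.52
eef_pos: [517.0, -63.3, 105.4]
tcp_rot: [140.7, 89.0, 131.6]
force: [-1.1, 0.2, 4.1]
finger_gap: -0.3
time: 13.15
eef_pos: [517.1, -63.3, 82.2]
tcp_rot: [138.9, 89.0, 129.8]
force: [-2.4, 0.1, 7.2]
finger_gap: -0.1
```

```bash
python3 -m creep '0 0 -0.5 0;0 0 -1.1 0;0 0 -1.1 0;0 0 -1.1 0'; python3 -m creep '0 0 -0.2 0;0 0 -0.2 0;0 0 -0.2 0'; python3 -m creep '0 0 -0.2 0;0 0 -0.2 0;0 0 -0.2 0'
```

```text
time: 13.65
eef_pos: [517.1, -63.3, 72.0]
tcp_rot: [137.5, 89.0, 128.4]
force: [-2.6, 0.3, 7.8]
finger_gap: -0.1
time: 14.02
eef_pos: [517.1, -63.3, 70.9]
tcp_rot: [136.2, 89.1, 127.1]
force: [-3.8, 0.8, 8.0]
finger_gap: -0.1
time: 14.4
eef_pos: [517.1, -63.3, 69.8]
tcp_rot: [134.7, 89.1, 125.6]
force: [-3.5, 0.3, 9.5]
finger_gap: -0.0
```

```bash
python3 -m creep '0 0 -0.2 0;0 0 -0.2 0;0 0 -0.2 0'; python3 -m creep '0 0 -0.2 0;0 0 -0.2 0;0 0 -0.2 0';  python3 - <<'E'
from h import *
a=robot.grab_frame("top"); b=robot.grab_frame("side"); im=dict(top=a,side=b)
o=robot.get_obs(); e=o["eef_pos"]; print(e,o["force"],o["time"])
for n in im:
  for t,z in(("leg_knob",78),("lever_top",49),("tape",0),("mug",0),("jar",0),("can",0),("screwdriver",0),("wrench",0)):
    for r in robot.tip_of(n,t)[:1]: print(n,t,round(r["p"],2),np.round(r["xy"],1),px2z(n,r["xy"],z).round())
out=[]
for n,(c,r) in(("top",(190,100)),("side",(150,110))):
    i=cv2.resize(im[n][r:r+140,c:c+140],None,fx=4,fy=4,interpolation=2)[:,:,::-1].copy()
    out.append(i)
cv2.imwrite("pics/end1.png",cv2.resize(np.hstack(out),None,fx=.71,fy=.71,interpolation=3))
E
```

```text
time: 14.78
eef_pos: [517.1, -63.3, 68.8]
tcp_rot: [133.2, 89.1, 124.1]
force: [-3.4, 0.1, 8.8]
finger_gap: 0.0
time: 15.15
eef_pos: [517.1, -63.3, 68.0]
tcp_rot: [130.9, 89.1, 121.8]
force: [-4.6, 0.1, 10.9]
finger_gap: -0.2
[517.07583596 -63.29901733  67.92348437] [-3.49981607  0.4597661  10.23320137] 15.25
top leg_knob 0.72 [209.9 185.4] [581. 169.  78.]
top tape 0.5 [251.2 218.1] [496.  54.   0.]
top mug 0.59 [365.1 190.4] [ 580. -281.    0.]
top jar 0.94 [406.9 219.9] [ 494. -402.    0.]
top can 0.8 [196.1 117.2] [801. 224.   0.]
top screwdriver 0.76 [338.8 254.8] [ 391. -201.    0.]
top wrench 0.7 [303.4 132.1] [ 756. -100.    0.]
side leg_knob 0.49 [225.  222.6] [587. 188.  78.]
side lever_top 0.56 [248.7 172.5] [529. -54.  49.]
side tape 0.68 [258.1 208.2] [491.  63.   0.]
side mug 0.63 [239.3 140.3] [ 578. -284.    0.]
side jar 0.56 [256.5 123.8] [ 513. -398.    0.]
side can 0.64 [160.1 244.3] [788. 227.   0.]
side screwdriver 0.67 [284.3 158.3] [ 399. -189.    0.]
side wrench 0.44 [190.7 169. ] [ 747. -107.    0.]
```

View pics/end1.png

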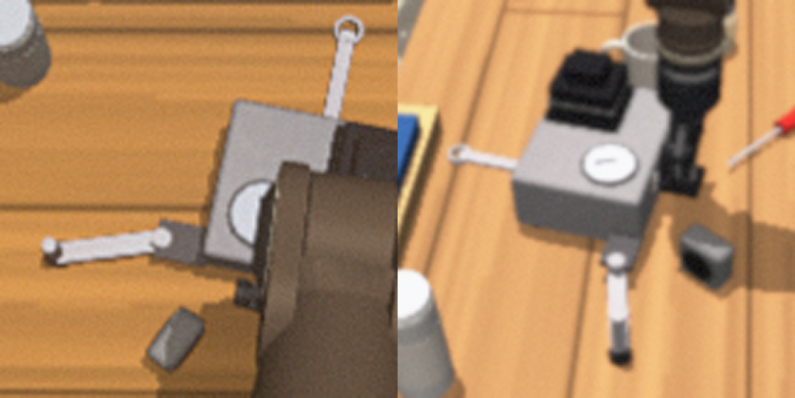

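The side view shows the fingers on the tab, which is now well below its rest height: tab at crop (683,182), against (688,153) before. Contact came at TCP z ≥ 105.4 and it is now at 67.9, so the lever is at least 37 mm down (needs over 33). The force is steady at about 10 N, the leg is still at its stop, and nothing else has moved. Handing in.

```bash
python3 -c "
from h import *
print(robot.finish_job()); o=robot.get_obs(); print(o['time'],o['eef_pos'],o['force'])"
```

```text
the job is handed in; nothing more can be done
None
the job is handed in; nothing more can be done
```

I swung the stabiliser leg out to its end stop first. Then I pressed the lever down to full load with the shut fingertips and handed the job in at about 15 s, still holding it down.

**Leg:** I pinched the knob (gap 15 mm on the 16 mm post) and swung it round until the end stop pushed back with about 5.6 N. After I let go, both cameras showed it staying there, at about 1.87 rad from the detections in the first look. The knob detections scattered by 10–20 mm between cameras, so I relied mainly on the felt stop and the pictures.

**Lever:** The fingertips were already touching the tab, at 4 N, by a TCP height of 105.4 mm, and finished at 67.9 mm. That puts the lever at least 37 mm down, against the 33 mm needed, with a steady upward force of about 10 N. I never felt a sharp end stop, so the exact travel between 37 and 40 mm is not pinned down.

**Other things:** The last check of the tape, mug, jar, can, screwdriver and wrench matched their starting places within the networks' scatter of about 15 mm. I did not re-check the sander, but the arm never went near it. The largest force I read was about 13 N.

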